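# Seat a mould insert in the polishing jig and flip its toggle clamp

### The job

Clamp the mould insert in the polishing jig for polishing: with a fingertip, push it along its channel until it is home and flush against the end stop, and press it there for a moment (at least 5 N). Then push the clamp's upright lever over centre, away from the insert, so that it snaps to its far end and the pad holds the insert down. Go gently: never push harder than 20 N on the insert or the lever, and leave the things lying beside and behind the jig where they are.

Things in the scene. Friction and masses are not known exactly. Their poses are not given: they have to be found in the camera images.
- jig: dark steel jig plate, 210 x 92 x 12 mm, fixed to the cabinet top with its underside at z = 0. Its origin lies at the plate's underside, below the middle of the end stop's face; +x runs along the channel from the open end to the stop and the clamp, +z up. The plate reaches from x = -125 to +85 mm. Two rails, 10 mm high above the plate's top (top at 22 mm), bound a channel 44 mm wide, centred on y = 0, from x = -112 to -2 mm.
- end_stop: steel bar across the channel's end, 12 x 68 x 20 mm, fixed on the plate; its origin is at the middle of its lower front edge, 12 mm above the jig's origin; its face is the plane x = 0 of the jig, 12 to 32 mm above the cabinet top. Behind it stand the clamp's two cheeks, up to 62 mm high.
- insert: the machined metal mould insert that lies loose in the channel (the largest insert, 56 mm along the channel, 40 mm wide, 24 mm high to its flat top), about 0.1 to 0.2 kg. Its origin is the centre of its underside (on the plate, 12 mm above the cabinet); its own y axis runs along the channel. Home, its end face touches the stop, so that its centre is at x = -28 mm in the jig. It starts 10 to 35 mm short.
- insert_center (a point): centre of that insert, half-way up (24 mm above the cabinet top)
- toggle (a joint): clamp lever angle: 0 open (leaning 0.50 rad from upright to the jig's -x, over the insert), grows when pushed to +x; dead centre 0.75, solid end of travel (locked) 1.04. A push near its top meets 5 to 12 N, more lower down, fading to nothing at dead centre; past it the lever snaps away from the finger to its end and is held there. Let go short of dead centre, it springs back.
- lever_tip (a point): upper end of the lever, on its axis, 84 mm from its pivot. The pivot (axis along the jig's y) is 56 mm behind the stop's face (jig x) and 54 mm above the cabinet top. The upper 46 mm of the lever is a round black grip of 14 mm diameter; push that. The open clamp arm with its spindle stays below 82 mm above the cabinet top, between the insert and the lever.
- pad: rubber pad, 16 mm across, under the spindle at the end of the clamp arm; its origin is its lower face. It hangs about 14 mm above the insert when the clamp is open and is pressed by a spring on the insert's top, 20 mm before the stop's face, when locked.
- small_insert: a bystander: smaller mould insert, 32 x 38 x 20 mm, lying beside the jig on its +y side
- stone: a bystander: dark polishing stone, 12 x 86 x 8 mm, lying beside the jig on its -y side
- compound_bar: a bystander: bar of polishing compound, 39 x 89 x 32 mm, near the back edge
- masking_tape: a bystander: roll of tape, 90 mm across, 24 mm high, back right
There are look-alikes about, which are no part of the job. What is shaped like the insert but blue or turquoise is not meant.

How it is judged:
By the outcome, as a careful person would: the job done as asked, in the order asked, and still so for the second after the job is handed in, with the robot touching nothing.
It also fails if it takes over 61 s, if anything falls off the work surface, if the arm or the gripper's body presses on something with over 40 N, if the wrist force passes 120 N, or if a joint passes its speed limit or range.

### The arm

A 6-joint arm with a two-finger parallel gripper is mounted at the origin on a cart in front of the work surface, level with it; the furniture and walls round the work are solid. World frame = base frame: x ahead of the robot, y to its left, z up, the work surface at z = 0. Lengths are in m, angles in degrees, forces in N, time in s.
With the tool pointing down it reaches from about 0.325 to 0.9 m from the base axis. Payload 3.5 kg.
Tool frame: the origin (TCP) lies midway between the tips of the shut fingers; the grasp point (between the pads) lies r.hold_point_z behind it (r.hold_point_z is the distance from the TCP to the grasp point, in m); z points along the fingers, y is the line along which they close (so a half turn about z gives the same grasp; the last joint's range is limited). The gripper opens to 85 mm and grips with 20 to 120 N. Pads are 22 mm wide; open, the fingers measure 114 mm over their backs; the gripper's body (76 mm by 85 mm) begins 54 mm behind the grasp point. The pads swing forward as they close: fully open they stand 13 mm farther back than shut.
Start: joints at [63.805, 15.837, -1.513, 72.651, 0, 84.076], TCP at [0.217, 0.586, 0.231] pointing down, gripper open.
Joint ranges: [-178.77, 178.77], [-48.84, 107.48], [-61.69, 71.31], [-111.58, 123.2], [-90, 87.43], [-180, 180]. Speed limits (degrees/s): [147.25, 147.25, 180, 180, 180, 180].

### API

Orientations are given as [roll, pitch, yaw] about the fixed x, y, z axes, in that order (R = Rz(yaw) Ry(pitch) Rx(roll)).
In Python, from station import status, eyes, finish_job, r gives the robot as it stands.
- The arm moves only by the tool play_rows, never from a script. Its argument "deltas" is a list that holds one entry, the list of rows, each a list of 5 numbers: the shift along the tool's x, y, z scaled (see below), then the turn about the tool's z scaled (see below), then the closure, from -1 (fully open) to 1 (shut). A call has exactly 10 rows; each row shifts and turns the commanded pose from where the row before left it, along the tool's axes as they then stand; what a row does not reach is not made up. The controller multiplies each number of a shift by 0.075 m and each number of a turn by 180 degrees. A row lasts 1/10 s, in which the tool goes at most 50 mm and 8.59 degrees, less where a joint would pass 70% of its speed; a pose out of reach is approached as far as the arm can. A call with a number of a shift or a turn outside -1 to 1 is refused whole. A call with a gripper value outside its range is refused whole. The fingers move at their own pace and stop on an object; "squeeze" is the grip in N (left out, the last holds). Time passes only in rows, so rows that do not move let the fingers close, or fill a call up. It gives the time, the measured TCP pose, the force, the opening and the grip force at its end, in the units of the state.
- status.get_state(): the state, without advancing time (a new reading comes with each control period).
- eyes.snapshot(name): name is "scene" or "top"; returns a dict with "frame" (420x560x3 uint8, red, green, blue), "z_map" (420x560 float32, m along the optical axis (not along the pixel's ray), 0 where there is no reading), "mtx" (3x3 intrinsics, pixels), "rvec" (rotation vector, rad) and "tvec" (3), from world to camera coordinates, as OpenCV has them. Camera axes: x right, y down, z forward; pixel columns grow to the right and rows downward; lengths in m; the calibration is good to about 2 mm. A picture is of the moment at which its call begins.
- finish_job(): hands the job in; it is judged then, once.
The state is a dict: "t": time; "joints": joint angles; "qvel": joint speeds; "effort": joint torques, N m; "tcp_pos": TCP position; "tool_rot": TCP orientation; "wrist_force": force on the tool from outside, world axes, zero at the start; "wrist_torque": the same for the moment, N m; "grip_width": finger opening in m; "grip_force": force on a finger pad.
Only numpy, scipy, OpenCV 4.12 (cv2) and the standard library are available. Lean on these libraries where they do the work, as an engineer would, in place of code of your own. Each camera call takes 0.05 s, during which the arm holds its last target. There are 200 camera calls.

## Working session

There is one attempt and no reset: what is moved stays moved. The work goes in short steps, Python scripts to look and compute and a tool call to move; the robot and the scene stay as the last step left them, time stands still between calls to the robot, and variables do not carry over. Pictures are saved under pics/ and viewed, at most 10 in all, crops included, and the job is handed in when it is done.

Besides the shell and the picture viewer there is one more tool, called as name(argument=value, ...), one argument or row to a line, values as JSON. play_rows: Moves the arm, as the interface text tells. Shifts and turns lie within -1 to 1; 1 stands for 0.075 m of shift or 180 degrees of turn. Its arguments: {"type":"object","properties":{"deltas":{"type":"array"},"squeeze":{"type":"number"}},"required":["deltas"]}

```bash
mkdir -p pics; cat > h.py <<'E'
import numpy as np, cv2
from station import status, eyes, finish_job, r
def snap(n):
    s=eyes.snapshot(n); R=cv2.Rodrigues(np.array(s["rvec"],float))[0]; t=np.array(s["tvec"],float).ravel()
    K=np.array(s["mtx"]); z=s["z_map"]; v,u=np.mgrid[:z.shape[0],:z.shape[1]]
    c=np.stack([(u-K[0,2])/K[0,0]*z,(v-K[1,2])/K[1,1]*z,z],-1)
    P=(c-t)@R; P[z==0]=np.nan
    return s["frame"],P,(K,R,t)
def save(n,f): cv2.imwrite("pics/"+n,cv2.cvtColor(f,cv2.COLOR_RGB2BGR))
E
python3 - <<'E'
from h import *
for n in("top","scene"):
    f,P,C=snap(n); save(n+"0.png",f); np.savez(n+"0.npz",f=f,P=P)
    print(n,C[0],-C[1].T@C[2])
s=status.get_state();print(s,r.hold_point_z)
E
```

```text
top [[448.54786645   0.         264.14527592]
 [  0.         448.54786645 208.88008765]
 [  0.           0.           1.        ]] [ 0.34691474 -0.01646309  1.0751878 ]
scene [[474.48685952   0.         271.0404073 ]
 [  0.         474.48685952 210.93102361]
 [  0.           0.           1.        ]] [-0.08915132  0.56631814  0.48185816]
{'t': 0.1, 'joints': array([ 6.38057274e+01,  1.58752412e+01, -1.59025102e+00,  7.26551677e+01,
       -3.67774477e-03,  8.40755850e+01]), 'qvel': array([-0.03978425, -0.02298974,  0.20847057,  0.10339976,  0.02027183,
       -0.0539609 ]), 'effort': array([ 2.20713724e-02, -4.46950257e+01,  2.96917659e+01, -3.55819822e-02,
        1.20831106e-02, -1.03010021e-03]), 'tcp_pos': array([0.21622489, 0.58561618, 0.23025486]), 'tool_rot': array([-1.79879605e+02, -8.79597774e-03,  1.59730137e+02]), 'wrist_force': array([ 0.10265194, -0.53070489,  0.07738124]), 'wrist_torque': array([-0.00344854,  0.03672769,  0.01713187]), 'grip_force': 0.0, 'grip_width': 0.08518608646536488} 0.0187
```

View pics/top0.png

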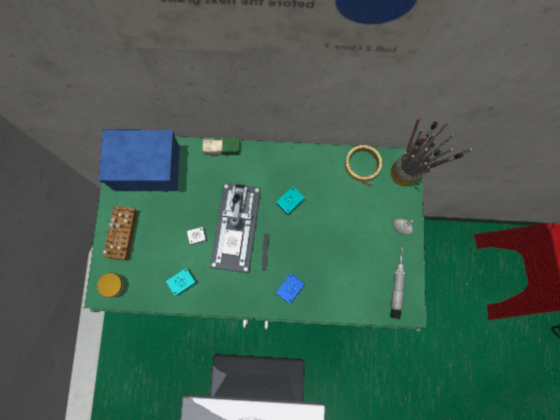

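View pics/scene0.png

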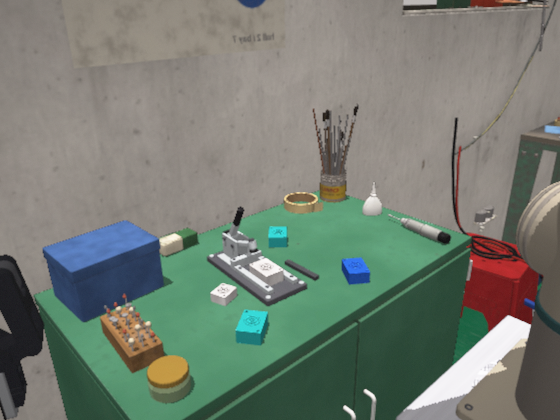

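The top view shows the jig at about (236,228), with the lever at (238,200) and a white insert in the channel at (232,242). Candidates are the white insert in the channel (232,242), the smaller white one (196,236), the turquoise pair (290,200) and (181,281), and the blue one (290,289). The white one in the channel fits, being the largest and lying in the jig. I'll confirm with a crop and measure.

```bash
python3 - <<'E'
from h import *
d=np.load("top0.npz");f=d["f"];P=d["P"]
a=cv2.resize(f[170:290,170:310],None,fx=5,fy=5,interpolation=cv2.INTER_CUBIC); save("crop1.png",a)
# plate: pixels with height 8..40 mm near jig
x,y,z=P[...,0],P[...,1],P[...,2]
v,u=np.mgrid[:420,:560]
box=(v>170)&(v<290)&(u>208)&(u<265)
m=(box&(z>.007)).astype(np.uint8)
n,l,st,_=cv2.connectedComponentsWithStats(m); k=1+st[1:,4].argmax(); m=l==k
low=m&(z<.03)
pts=P[m][:,:2].astype(np.float32)
print("rect",cv2.minAreaRect(pts*1000), m.sum())
for lo,hi in((.008,.016),(.018,.026),(.028,.034),(.034,.04),(.04,.06),(.06,.09),(.09,.14)):
    q=m&(z>lo)&(z<hi); print(lo,hi,q.sum(),P[q].mean(0).round(4), )
w=box&(f.min(-1)>150)&(z>.03)&(z<.04)
w=w.astype(np.uint8); n,l,st,c=cv2.connectedComponentsWithStats(w); k=1+st[1:,4].argmax(); q=l==k
print("white",st[k],c[k],cv2.minAreaRect((P[q][:,:2]*1000).astype(np.float32)),P[q].mean(0))
q=m&(z>.09);print("tip",P[q][P[q][:,2].argsort()[-8:]].round(4))
print("table z",np.nanmedian(z[250:270,130:160]))
for p in((196,236),(266,252),(290,200)): print(p,P[p[1],p[0]].round(3))
E
```

```text
rect ((540.0521240234375, 62.583518981933594), (94.88423919677734, 210.12449645996094), 85.69210815429688) 3267
0.008 0.016 1570 [0.5339 0.0618 0.0123]
0.018 0.026 525 [0.5113 0.0648 0.0219]
0.028 0.034 168 [0.5428 0.0625 0.0316]
0.034 0.04 366 [0.5019 0.0676 0.0365]
0.04 0.06 144 [0.5833 0.0586 0.0539]
0.06 0.09 234 [0.5833 0.0597 0.0659]
0.09 0.14 64 [0.585  0.0595 0.1173]
white [222 229  21  26 390] [232.11282051 241.76153846] ((498.6410217285156, 67.89315032958984), (39.914276123046875, 56.1353645324707), 84.747802734375) [0.49814589 0.06792361 0.03615271]
tip [[0.5828 0.0611 0.1295]
 [0.5781 0.0629 0.1297]
 [0.5803 0.0652 0.1297]
 [0.5785 0.0564 0.1298]
 [0.576  0.0584 0.1302]
 [0.5805 0.0565 0.1308]
 [0.5801 0.0608 0.1311]
 [0.5798 0.0629 0.1319]]
table z 0.00012567254632212254
(196, 236) [0.509 0.156 0.021]
(266, 252) [ 0.482 -0.012  0.006]
(290, 200) [ 0.608 -0.063  0.027]
```

View pics/crop1.png

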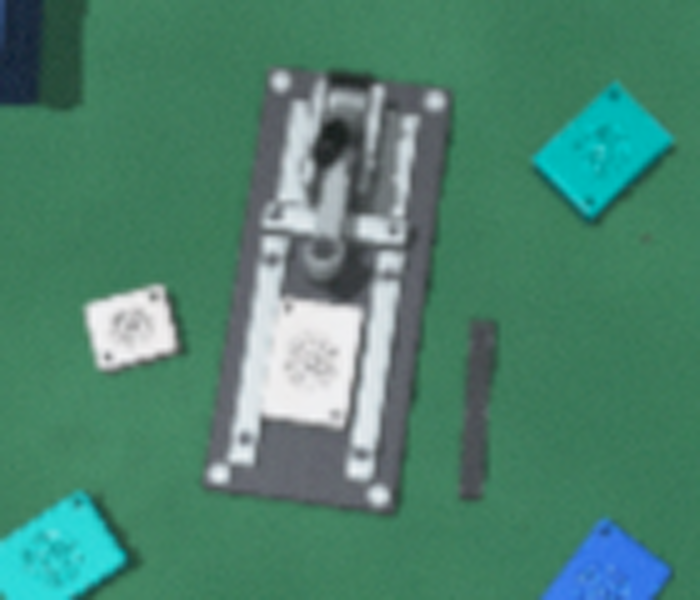

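The crop confirms the white insert in the channel, at crop (312,362). It is larger than the white one beside the jig at crop (132,327), and the turquoise and blue ones are excluded. Next I'll refine the jig axis.

```bash
python3 - <<'E'
from h import *
from scipy.optimize import least_squares
d=np.load("top0.npz");f=d["f"].astype(float);P=d["P"];x,y,z=[P[...,i] for i in range(3)]
v,u=np.mgrid[:420,:560]
box=(v>170)&(v<290)&(u>205)&(u<265)
# rails' tops (z~22mm): two lines; plus stop top (z~32)
q=box&(abs(z-.022)<.0025)&(x<.555)
p=P[q][:,:2]
side=p[:,1]-(.0626-.077*(p[:,0]-.54))
for s in(1,-1):
    k=p[s*side>0.01]; k=k[abs(abs(side[s*side>0.01])-.028)<.008]
    c=k.mean(0); e=cv2.fitLine((k*1000).astype(np.float32),cv2.DIST_HUBER,0,.01,.01).ravel(); print("rail",len(k),c,np.degrees(np.arctan(e[1]/e[0])))
# plate outline by row
m=(box&(z>.007))
L=[];Rr=[]
for row in range(190,268):
    c=np.where(m[row])[0]
    if len(c)>20: L.append(P[row,c[0]]);Rr.append(P[row,c[-1]])
for A in(L,Rr):
    A=np.array(A);A=A[A[:,2]<.016]; e=cv2.fitLine((A[:,:2]*1000).astype(np.float32),cv2.DIST_HUBER,0,.01,.01).ravel(); print("edge",len(A),A.mean(0),np.degrees(np.arctan(e[1]/e[0])))
q=box&(abs(z-.032)<.002)&(x>.54)&(x<.59); print("stop",q.sum(),cv2.minAreaRect((P[q][:,:2]*1000).astype(np.float32)))
E
```

```text
rail 177 [0.50146563 0.09457295] -4.8261895
rail 194 [0.49897827 0.03864094] -5.1655354
edge 78 [0.53233928 0.10909903 0.01164691] -4.547146
edge 78 [0.53814165 0.00704501 0.01051657] 9.239211
stop 82 ((570.4913940429688, 61.51677703857422), (67.61347198486328, 20.718656539916992), 84.49817657470703)
```

play_rows(
  deltas=[
    [[0, 0, 0, -0.044, 1], [0, 0, 0, -0.044, 1], [0, 0, 0, 0, 1], [0, 0, 0, 0, 1], [0, 0, 0, 0, 1], [0, 0, 0, 0, 1], [0, 0, 0, 0, 1], [0, 0, 0, 0, 1], [0, 0, 0, 0, 1], [0, 0, 0, 0, 1]],
  ],
  squeeze=60,
)

```text
t: 1.1
tcp_pos: [0.2166, 0.5863, 0.2314]
tool_rot: [180.0, 0.0, 175.6]
wrist_force: [0.6, -0.6, -0.5]
grip_width: -0.0003
grip_force: 0.0
```

play_rows(
  deltas=[
    [[0, 0, 0, 0.0033, 1], [-0.225, -0.411, 0, 0, 1], [-0.225, -0.411, 0, 0, 1], [-0.225, -0.411, 0, 0, 1], [-0.225, -0.411, 0, 0, 1], [-0.225, -0.411, 0, 0, 1], [-0.225, -0.411, 0, 0, 1], [-0.225, -0.411, 0, 0, 1], [-0.225, -0.411, 0, 0, 1], [-0.225, -0.411, 0, 0, 1]],
  ],
)

```text
t: 2.1
tcp_pos: [0.3439, 0.2954, 0.2315]
tool_rot: [180.0, 0.0, 175.0]
wrist_force: [0.5, 0.4, 0.1]
grip_width: 0.0001
grip_force: 0.0
```

play_rows(
  deltas=[
    [[-0.225, -0.411, 0, 0, 1], [-0.225, -0.411, 0, 0, 1], [-0.225, -0.411, 0, 0, 1], [-0.225, -0.411, 0, 0, 1], [-0.225, -0.411, 0, 0, 1], [-0.225, -0.411, 0, 0, 1], [-0.225, -0.411, 0, 0, 1], [0, 0, 0.3, 0, 1], [0, 0, 0.3, 0, 1], [0, 0, 0.3, 0, 1]],
  ],
)

```text
t: 3.1
tcp_pos: [0.4428, 0.0708, 0.1635]
tool_rot: [180.0, 0.1, 174.9]
wrist_force: [-0.1, 0.4, -0.3]
grip_width: 0.0003
grip_force: 0.0
```

play_rows(
  deltas=[
    [[0, 0, 0.25, 0, 1], [0, 0, 0.25, 0, 1], [0, 0, 0.25, 0, 1], [0, 0, 0.25, 0, 1], [0, 0, 0.25, 0, 1], [0, 0, 0.2, 0, 1], [0, 0, 0.1, 0, 1], [0, 0, 0, 0, 1], [0, 0, 0, 0, 1], [0, 0, 0, 0, 1]],
  ],
)

```text
t: 4.1
tcp_pos: [0.4433, 0.0714, 0.0485]
tool_rot: [180.0, 0.1, 175.0]
wrist_force: [0.0, 0.4, 1.1]
grip_width: 0.0
grip_force: 0.0
```

```bash
python3 - <<'E'
from h import *
f,P,C=snap("scene"); a=cv2.resize(f[180:320,180:340],None,fx=4,fy=4,interpolation=cv2.INTER_CUBIC); save("s1.png",a)
print(status.get_state()["tcp_pos"])
E
```

```text
[0.44327941 0.0713644  0.04847983]
```

View pics/s1.png

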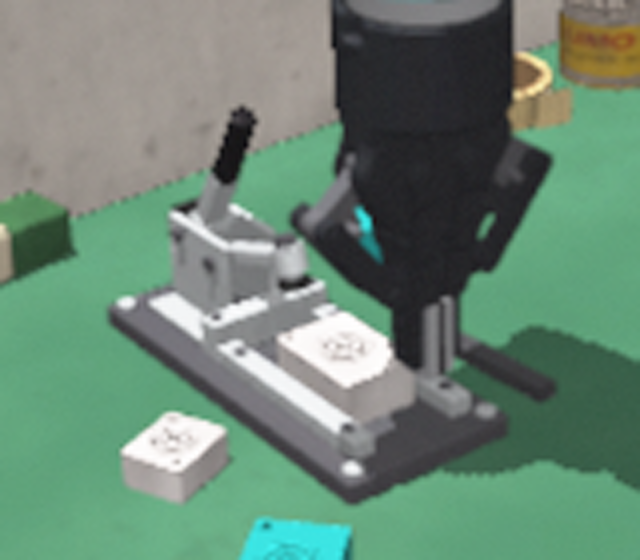

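The crop shows the shut fingers behind the insert, over the channel at about crop (430,340), with the lever and arm clear. Next I lower and start pushing.

play_rows(
  deltas=[
    [[0, 0, 0.1, 0, 1], [0, 0, 0.1, 0, 1], [0, 0, 0.1, 0, 1], [0, 0, 0.08, 0, 1], [0, 0, 0, 0, 1], [0, 0, 0, 0, 1], [-0.04, 0, 0, 0, 1], [-0.04, 0, 0, 0, 1], [-0.03, 0, 0, 0, 1], [0, 0, 0, 0, 1]],
  ],
)

```text
t: 5.15
tcp_pos: [0.4515, 0.0705, 0.0194]
tool_rot: [180.0, 0.1, 175.0]
wrist_force: [0.6, -0.4, 0.8]
grip_width: 0.0003
grip_force: 0.0
```

play_rows(
  deltas=[
    [[-0.013, 0, 0, 0, 1], [-0.013, 0, 0, 0, 1], [-0.013, 0, 0, 0, 1], [-0.013, 0, 0, 0, 1], [-0.013, 0, 0, 0, 1], [-0.013, 0, 0, 0, 1], [-0.013, 0, 0, 0, 1], [-0.013, 0, 0, 0, 1], [-0.013, 0, 0, 0, 1], [-0.013, 0, 0, 0, 1]],
  ],
)

```text
t: 6.15
tcp_pos: [0.4603, 0.0698, 0.0191]
tool_rot: [180.0, 0.0, 175.0]
wrist_force: [-0.5, 0.6, 0.8]
grip_width: -0.0001
grip_force: 0.0
```

play_rows(
  deltas=[
    [[-0.013, 0, 0, 0, 1], [-0.013, 0, 0, 0, 1], [-0.013, 0, 0, 0, 1], [-0.013, 0, 0, 0, 1], [-0.013, 0, 0, 0, 1], [-0.013, 0, 0, 0, 1], [-0.013, 0, 0, 0, 1], [-0.013, 0, 0, 0, 1], [-0.013, 0, 0, 0, 1], [-0.013, 0, 0, 0, 1]],
  ],
)

```text
t: 7.15
tcp_pos: [0.47, 0.0689, 0.0191]
tool_rot: [-180.0, -0.0, 175.0]
wrist_force: [-0.6, 0.1, 0.2]
grip_width: 0.0
grip_force: 0.2
```

```bash
cat > meas.py <<'E'
from h import *
import sys
f,P,C=snap("top"); x,y,z=[P[...,i] for i in range(3)]
v,u=np.mgrid[:420,:560]
box=(v>170)&(v<290)&(u>208)&(u<265)
w=(box&(f.min(-1)>150)&(z>.033)&(z<.04)&(x<.57)).astype(np.uint8); n,l,st,c=cv2.connectedComponentsWithStats(w); k=1+st[1:,4].argmax(); q=l==k
print("insert",q.sum(),cv2.minAreaRect((P[q][:,:2]*1000).astype(np.float32)),P[q].mean(0))
s=status.get_state();print(s["t"],s["tcp_pos"],s["wrist_force"])
q=(z>.09)&box
if len(sys.argv)>1: save(sys.argv[1],cv2.resize(f[170:290,170:310],None,fx=5,fy=5,interpolation=cv2.INTER_CUBIC))
E
python3 meas.py
```

```text
insert 3 ((566.2320556640625, 32.20771789550781), (1.7758302688598633, 3.4751415252685547), 51.07978820800781) [0.56608718 0.03194433 0.03428718]
7.2 [0.47031174 0.06888454 0.01911983] [-0.24785121  0.35012568 -0.00397209]
```

play_rows(
  deltas=[
    [[-0.013, 0, 0, 0, 1], [-0.013, 0, 0, 0, 1], [-0.013, 0, 0, 0, 1], [-0.013, 0, 0, 0, 1], [-0.013, 0, 0, 0, 1], [-0.013, 0, 0, 0, 1], [-0.013, 0, 0, 0, 1], [-0.013, 0, 0, 0, 1], [-0.013, 0, 0, 0, 1], [-0.013, 0, 0, 0, 1]],
  ],
)

```text
t: 8.2
tcp_pos: [0.4797, 0.068, 0.0191]
tool_rot: [180.0, -0.0, 175.0]
wrist_force: [-1.3, 0.2, 1.6]
grip_width: -0.0001
grip_force: 0.6
```

play_rows(
  deltas=[
    [[-0.008, 0, 0, 0, 1], [-0.008, 0, 0, 0, 1], [-0.008, 0, 0, 0, 1], [-0.008, 0, 0, 0, 1], [-0.008, 0, 0, 0, 1], [-0.008, 0, 0, 0, 1], [-0.008, 0, 0, 0, 1], [-0.008, 0, 0, 0, 1], [0, 0, 0, 0, 1], [0, 0, 0, 0, 1]],
  ],
)

```text
t: 9.2
tcp_pos: [0.4847, 0.0676, 0.0191]
tool_rot: [180.0, 0.0, 175.0]
wrist_force: [-0.4, -0.3, -0.2]
grip_width: 0.0001
grip_force: 0.1
```

```bash
python3 - <<'E'
from h import *
f,P,C=snap("scene"); a=cv2.resize(f[180:320,180:340],None,fx=4,fy=4,interpolation=cv2.INTER_CUBIC); save("s2.png",a)
s=status.get_state();print(s["tcp_pos"],s["wrist_force"])
E
```

```text
[0.48471466 0.06759602 0.01909297] [-0.90483359  0.90715182 -0.1778762 ]
```

View pics/s2.png

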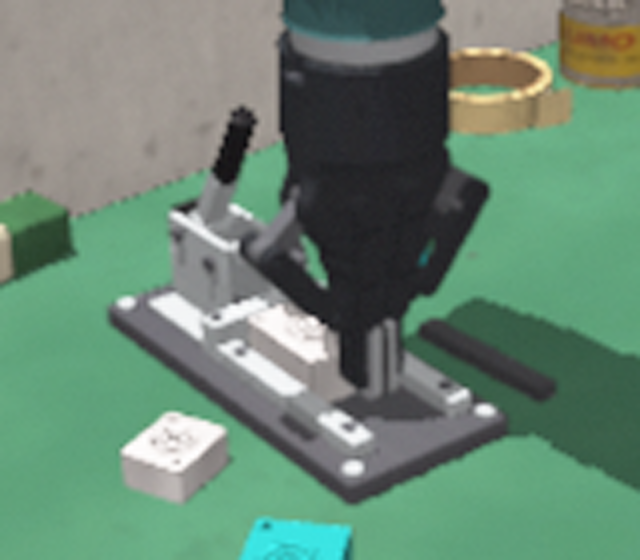

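The crop shows the insert, at about crop (295,340), close to the stop but still a few mm short. The fingers are square on its rear face. I'll creep the rest.

play_rows(
  deltas=[
    [[-0.007, 0, 0, 0, 1], [-0.007, 0, 0, 0, 1], [-0.007, 0, 0, 0, 1], [-0.007, 0, 0, 0, 1], [-0.007, 0, 0, 0, 1], [-0.007, 0, 0, 0, 1], [-0.007, 0, 0, 0, 1], [0, 0, 0, 0, 1], [0, 0, 0, 0, 1], [0, 0, 0, 0, 1]],
  ],
)

```text
t: 10.25
tcp_pos: [0.4883, 0.0673, 0.0191]
tool_rot: [-180.0, 0.0, 175.0]
wrist_force: [-0.5, 1.3, 0.1]
grip_width: -0.0001
grip_force: 0.1
```

play_rows(
  deltas=[
    [[-0.004, 0, 0, 0, 1], [-0.004, 0, 0, 0, 1], [-0.004, 0, 0, 0, 1], [-0.004, 0, 0, 0, 1], [-0.004, 0, 0, 0, 1], [-0.004, 0, 0, 0, 1], [0, 0, 0, 0, 1], [0, 0, 0, 0, 1], [0, 0, 0, 0, 1], [0, 0, 0, 0, 1]],
  ],
)

```text
t: 11.25
tcp_pos: [0.49, 0.0671, 0.0191]
tool_rot: [-180.0, 0.0, 175.0]
wrist_force: [-0.7, 0.0, -0.2]
grip_width: 0.0003
grip_force: 0.2
```

play_rows(
  deltas=[
    [[-0.004, 0, 0, 0, 1], [-0.004, 0, 0, 0, 1], [-0.004, 0, 0, 0, 1], [-0.004, 0, 0, 0, 1], [-0.004, 0, 0, 0, 1], [0, 0, 0, 0, 1], [0, 0, 0, 0, 1], [0, 0, 0, 0, 1], [0, 0, 0, 0, 1], [0, 0, 0, 0, 1]],
  ],
)

```text
t: 12.25
tcp_pos: [0.4915, 0.067, 0.0191]
tool_rot: [180.0, 0.0, 175.0]
wrist_force: [-0.8, 0.0, 0.3]
grip_width: 0.0001
grip_force: 0.1
```

play_rows(
  deltas=[
    [[-0.004, 0, 0, 0, 1], [-0.004, 0, 0, 0, 1], [-0.004, 0, 0, 0, 1], [-0.004, 0, 0, 0, 1], [0, 0, 0, 0, 1], [0, 0, 0, 0, 1], [0, 0, 0, 0, 1], [0, 0, 0, 0, 1], [0, 0, 0, 0, 1], [0, 0, 0, 0, 1]],
  ],
)

```text
t: 13.25
tcp_pos: [0.4926, 0.0669, 0.0191]
tool_rot: [180.0, 0.0, 175.0]
wrist_force: [-0.2, -0.3, -0.4]
grip_width: -0.0002
grip_force: 0.2
```

play_rows(
  deltas=[
    [[-0.003, 0, 0, 0, 1], [-0.003, 0, 0, 0, 1], [-0.003, 0, 0, 0, 1], [-0.003, 0, 0, 0, 1], [0, 0, 0, 0, 1], [0, 0, 0, 0, 1], [0, 0, 0, 0, 1], [0, 0, 0, 0, 1], [0, 0, 0, 0, 1], [0, 0, 0, 0, 1]],
  ],
)

```text
t: 14.25
tcp_pos: [0.4936, 0.0668, 0.0191]
tool_rot: [-180.0, 0.0, 175.0]
wrist_force: [-0.0, -0.6, -0.1]
grip_width: 0.0
grip_force: 0.2
```

play_rows(
  deltas=[
    [[-0.003, 0, 0, 0, 1], [-0.003, 0, 0, 0, 1], [-0.003, 0, 0, 0, 1], [-0.003, 0, 0, 0, 1], [0, 0, 0, 0, 1], [0, 0, 0, 0, 1], [0, 0, 0, 0, 1], [0, 0, 0, 0, 1], [0, 0, 0, 0, 1], [0, 0, 0, 0, 1]],
  ],
)

```text
t: 15.25
tcp_pos: [0.494, 0.0668, 0.019]
tool_rot: [180.0, -0.0, 175.0]
wrist_force: [-2.5, 0.4, 2.0]
grip_width: -0.0002
grip_force: 1.6
```

play_rows(
  deltas=[
    [[-0.003, 0, 0, 0, 1], [-0.003, 0, 0, 0, 1], [-0.002, 0, 0, 0, 1], [0, 0, 0, 0, 1], [0, 0, 0, 0, 1], [0, 0, 0, 0, 1], [0, 0, 0, 0, 1], [0, 0, 0, 0, 1], [0, 0, 0, 0, 1], [0, 0, 0, 0, 1]],
  ],
)

```text
t: 16.25
tcp_pos: [0.494, 0.0668, 0.0189]
tool_rot: [-180.0, -0.1, 175.0]
wrist_force: [-4.7, 0.4, 3.9]
grip_width: 0.0002
grip_force: 2.6
```

play_rows(
  deltas=[
    [[-0.004, 0, 0, 0, 1], [-0.004, 0, 0, 0, 1], [-0.004, 0, 0, 0, 1], [-0.004, 0, 0, 0, 1], [0, 0, 0, 0, 1], [0, 0, 0, 0, 1], [0, 0, 0, 0, 1], [0, 0, 0, 0, 1], [0, 0, 0, 0, 1], [0, 0, 0, 0, 1]],
  ],
)

```text
t: 17.25
tcp_pos: [0.4941, 0.0667, 0.0186]
tool_rot: [-180.0, -0.2, 175.0]
wrist_force: [-6.7, 1.8, 4.8]
grip_width: 0.0001
grip_force: 3.5
```

play_rows(
  deltas=[
    [[-0.004, 0, 0, 0, 1], [-0.004, 0, 0, 0, 1], [-0.003, 0, 0, 0, 1], [0, 0, 0, 0, 1], [0, 0, 0, 0, 1], [0, 0, 0, 0, 1], [0, 0, 0, 0, 1], [0, 0, 0, 0, 1], [0, 0, 0, 0, 1], [0, 0, 0, 0, 1]],
  ],
)

```text
t: 18.25
tcp_pos: [0.4941, 0.0667, 0.0185]
tool_rot: [-180.0, -0.3, 175.0]
wrist_force: [-8.1, 0.4, 6.7]
grip_width: 0.0001
grip_force: 4.2
```

play_rows(
  deltas=[
    [[0.02, 0, 0, 0, 1], [0.03, 0, 0, 0, 1], [0.1, 0, 0, 0, 1], [0.1, 0, 0, 0, 1], [0.1, 0, -0.2, 0, 1], [0.2, 0, -0.3, 0, 1], [0.3, 0, -0.4, 0, 1], [0.3, 0, -0.4, 0, 1], [0.3, 0, -0.4, 0, 1], [0, 0, 0, 0, 1]],
  ],
)

```text
t: 19.25
tcp_pos: [0.3891, 0.0764, 0.1501]
tool_rot: [179.9, 0.4, 175.0]
wrist_force: [1.2, 0.4, -1.0]
grip_width: -0.0001
grip_force: 0.0
```

```bash
python3 meas.py top2.png
```

```text
insert 290 ((535.4342651367188, 65.47952270507812), (51.0522346496582, 62.81292724609375), 78.951171875) [0.5298994  0.06484875 0.03607767]
19.3 [0.38969974 0.07624352 0.14858276] [ 0.96779881  0.35100409 -0.37904132]
```

View pics/top2.png

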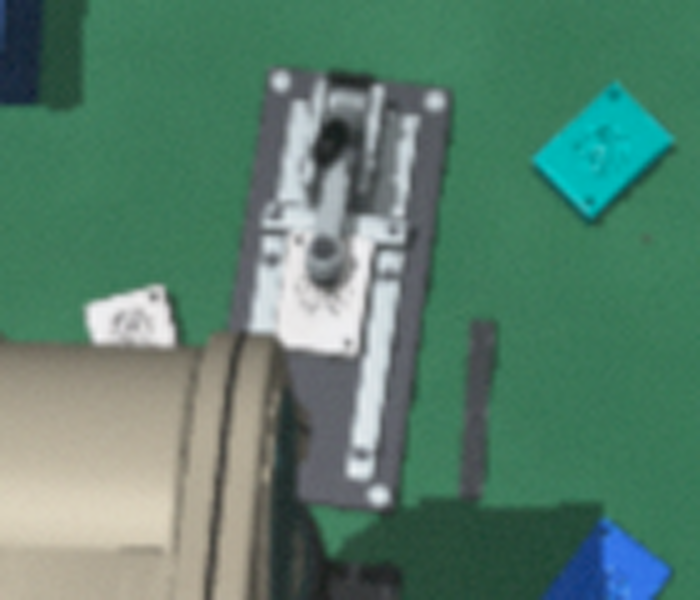

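The crop shows the insert's front end against the end stop at crop row ~235, directly under the pad. The bystanders haven't moved. Next, the lever.

play_rows(
  deltas=[
    [[-0.2, 0, 0, 0, 1], [-0.33, 0, 0, 0, 1], [-0.33, 0, 0, 0, 1], [-0.33, 0, 0, 0, 1], [-0.33, 0, 0, 0, 1], [-0.33, 0, 0, 0, 1], [-0.15, 0, 0, 0, 1], [0, 0, 0.2, 0, 1], [0, 0, 0.2, 0, 1], [0, 0, 0.06, 0, 1]],
  ],
)

```text
t: 20.3
tcp_pos: [0.5366, 0.0627, 0.109]
tool_rot: [-180.0, -0.3, 175.0]
wrist_force: [-0.3, 0.1, -0.4]
grip_width: 0.0002
grip_force: 0.0
```

```bash
python3 - <<'E'
from h import *
f,P,C=snap("scene"); a=cv2.resize(f[160:300,180:340],None,fx=4,fy=4,interpolation=cv2.INTER_CUBIC); save("s3.png",a)
s=status.get_state();print(s["tcp_pos"],s["wrist_force"])
E
```

```text
[0.53648288 0.06277029 0.10913984] [-0.73751084  0.25208909 -0.73186643]
```

View pics/s3.png

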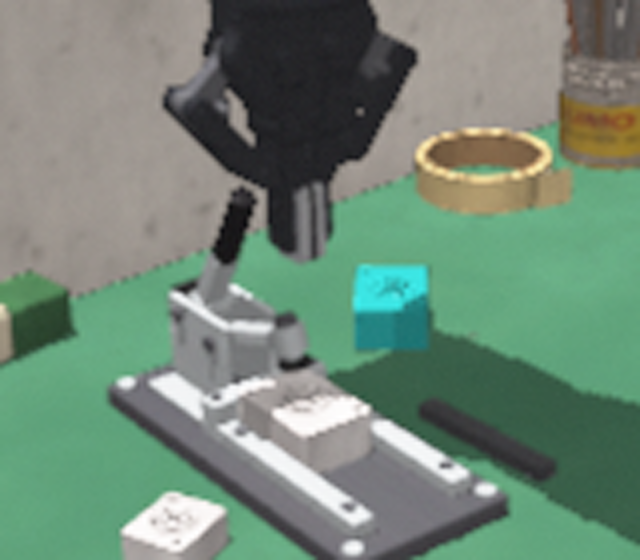

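The crop shows the fingertips at (300,240), before and level with the black grip at (238,215), and clear of the arm at (285,330).

play_rows(
  deltas=[
    [[0, 0, -0.07, 0, 1], [-0.08, 0, 0, 0, 1], [-0.08, 0, 0, 0, 1], [-0.02, 0, 0, 0, 1], [-0.02, 0, 0, 0, 1], [-0.02, 0, 0, 0, 1], [-0.02, 0, 0, 0, 1], [-0.02, 0, 0, 0, 1], [-0.02, 0, 0, 0, 1], [-0.02, 0, 0, 0, 1]],
  ],
)

```text
t: 21.35
tcp_pos: [0.5602, 0.061, 0.1172]
tool_rot: [180.0, -0.0, 175.0]
wrist_force: [-2.5, 0.0, 0.5]
grip_width: 0.0002
grip_force: 1.1
```

play_rows(
  deltas=[
    [[-0.02, 0, 0, 0, 1], [-0.02, 0, 0, 0, 1], [-0.02, 0, 0, 0, 1], [-0.02, 0, 0, 0, 1], [-0.02, 0, 0, 0, 1], [0, 0, 0, 0, 1], [0, 0, 0, 0, 1], [0, 0, 0, 0, 1], [0, 0, 0, 0, 1], [0, 0, 0, 0, 1]],
  ],
)

```text
t: 22.35
tcp_pos: [0.5637, 0.0611, 0.1168]
tool_rot: [180.0, -0.5, 175.0]
wrist_force: [-10.2, 1.6, 6.3]
grip_width: -0.0
grip_force: 4.9
```

play_rows(
  deltas=[
    [[-0.015, 0, 0, 0, 1], [-0.015, 0, 0, 0, 1], [-0.015, 0, 0, 0, 1], [-0.015, 0, 0, 0, 1], [-0.015, 0, 0, 0, 1], [0, 0, 0, 0, 1], [0, 0, 0, 0, 1], [0, 0, 0, 0, 1], [0, 0, 0, 0, 1], [0, 0, 0, 0, 1]],
  ],
)

```text
t: 23.35
tcp_pos: [0.5699, 0.0607, 0.1169]
tool_rot: [179.9, -0.4, 175.0]
wrist_force: [-8.1, 1.4, 6.9]
grip_width: -0.0001
grip_force: 4.4
```

Force is stable and falling, so I continue.

play_rows(
  deltas=[
    [[-0.02, 0, 0, 0, 1], [-0.02, 0, 0, 0, 1], [-0.02, 0, 0, 0, 1], [-0.02, 0, 0, 0, 1], [-0.02, 0, 0, 0, 1], [-0.02, 0, 0, 0, 1], [-0.02, 0, 0, 0, 1], [-0.02, 0, 0, 0, 1], [0, 0, 0, 0, 1], [0, 0, 0, 0, 1]],
  ],
)

```text
t: 24.35
tcp_pos: [0.5831, 0.0595, 0.1171]
tool_rot: [179.9, -0.3, 175.0]
wrist_force: [-6.5, 2.4, 4.9]
grip_width: -0.0001
grip_force: 3.2
```

play_rows(
  deltas=[
    [[-0.02, 0, 0, 0, 1], [-0.02, 0, 0, 0, 1], [-0.02, 0, 0, 0, 1], [-0.02, 0, 0, 0, 1], [-0.02, 0, 0, 0, 1], [-0.02, 0, 0, 0, 1], [-0.02, 0, 0, 0, 1], [-0.02, 0, 0, 0, 1], [0, 0, 0, 0, 1], [0, 0, 0, 0, 1]],
  ],
)

```text
t: 25.35
tcp_pos: [0.5969, 0.0581, 0.1172]
tool_rot: [180.0, -0.1, 175.0]
wrist_force: [-4.6, 1.3, 2.3]
grip_width: 0.0001
grip_force: 2.2
```

play_rows(
  deltas=[
    [[-0.02, 0, 0, 0, 1], [-0.02, 0, 0, 0, 1], [-0.02, 0, 0, 0, 1], [-0.02, 0, 0, 0, 1], [-0.02, 0, 0, 0, 1], [-0.02, 0, 0, 0, 1], [-0.02, 0, 0, 0, 1], [-0.02, 0, 0, 0, 1], [0, 0, 0, 0, 1], [0, 0, 0, 0, 1]],
  ],
)

```text
t: 26.35
tcp_pos: [0.6101, 0.0563, 0.1173]
tool_rot: [-180.0, 0.1, 175.0]
wrist_force: [-0.7, 0.9, 0.9]
grip_width: -0.0004
grip_force: 0.5
```

play_rows(
  deltas=[
    [[-0.02, 0, 0, 0, 1], [-0.02, 0, 0, 0, 1], [-0.02, 0, 0, 0, 1], [-0.02, 0, 0, 0, 1], [-0.02, 0, 0, 0, 1], [0, 0, 0, 0, 1], [0, 0, 0, 0, 1], [0, 0, 0, 0, 1], [0, 0, 0, 0, 1], [0, 0, 0, 0, 1]],
  ],
)

```text
t: 27.35
tcp_pos: [0.6169, 0.056, 0.1173]
tool_rot: [-180.0, 0.0, 175.0]
wrist_force: [-0.0, 0.3, -0.5]
grip_width: 0.0002
grip_force: 0.0
```

```bash
python3 - <<'E'
from h import *
f,P,C=snap("scene"); a=cv2.resize(f[160:300,180:340],None,fx=4,fy=4,interpolation=cv2.INTER_CUBIC); save("s4.png",a)
s=status.get_state();print(s["tcp_pos"],s["wrist_force"])
E
```

```text
[0.61690655 0.05598847 0.11734729] [ 0.02067918 -0.8575782  -0.6621674 ]
```

View pics/s4.png

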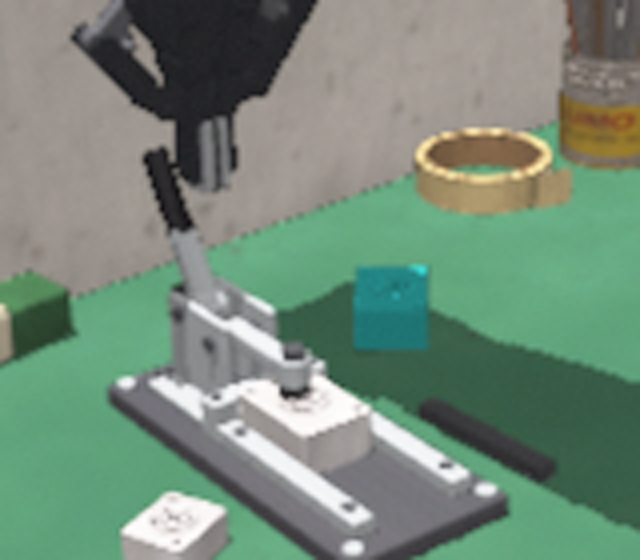

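The lever has swung past centre to its far side, with its grip at crop (165,190). The pad sits on the insert at (293,388), and the finger is free. I'll retreat up and back and verify.

play_rows(
  deltas=[
    [[0.1, 0, -0.1, 0, 1], [0.2, 0, -0.3, 0, 1], [0.4, 0, -0.4, 0, 1], [0.4, 0, -0.4, 0, 1], [0.5, 0, 0, 0, 1], [0.5, 0, 0, 0, 1], [0.5, 0, 0, 0, 1], [0.4, 0, 0, 0, 1], [0, 0, 0, 0, 1], [0, 0, 0, 0, 1]],
  ],
)

```text
t: 28.4
tcp_pos: [0.3924, 0.0758, 0.2079]
tool_rot: [180.0, 0.1, 175.0]
wrist_force: [0.5, -0.1, 1.2]
grip_width: 0.0
grip_force: 0.0
```

```bash
python3 meas.py top3.png; python3 - <<'E'
from h import *
for n in("scene","top"):
    f,P,C=snap(n)
    j=np.array([.5601,.0614]);a=np.radians(-5);e=np.array([np.cos(a),np.sin(a)])
    d=P[...,:2]-j; X=d@e; Y=d@np.array([-e[1],e[0]]); Z=P[...,2]
    q=(abs(Y)<.012)&(X>.05)&(X<.13)&(Z>.09)&(Z<.15); 
    k=np.c_[X[q],Z[q]]; print(n,len(k),k.mean(0), "lean (lock .54):",np.arctan2(*(k.mean(0)-[.056,.054])))
    q=(abs(Y)<.018)&(X<-.01)&(abs(Z-.036)<.003); print("insert x range",np.percentile(X[q],[1,99]),"y",np.percentile(Y[q],[1,99]))
E
```

```text
insert 314 ((536.27490234375, 64.1427001953125), (51.97076416015625, 66.21808624267578), 88.85208129882812) [0.53123988 0.065425   0.03615704]
28.45 [0.39334912 0.07571281 0.20800464] [-0.11783396 -0.66786245  0.89539271]
scene 155 [0.08330524 0.10962373] lean (lock .54): 0.4563346742206397
insert x range [-0.05779869 -0.0118986 ] y [-0.01714142  0.01778666]
top 109 [0.08578241 0.11236719] lean (lock .54): 0.4718213743781011
insert x range [-0.05572011 -0.01072413] y [-0.01759565  0.01759362]
```

View pics/top3.png

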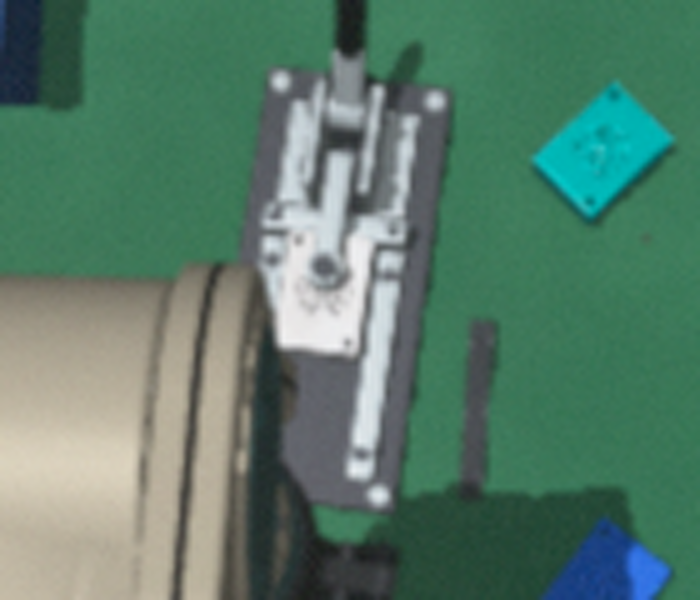

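The lever lies back past the plate end at crop (348,30), and the surface points give about 0.54 rad lean after the grip-radius bias, so it is locked. The insert's rear face is at -56 mm, which is home. The bystanders are unmoved and the arm is clear.

```bash
python3 -c "
from h import *
print(finish_job())"
```

```text
the job is handed in; nothing more can be done
None
```

The job is handed in: the insert sits home against the stop after being pressed there at about 8 N, and the lever is snapped over to its far end with the pad on the insert. The highest push I read was about 12 N, in readings taken at the end of each move, and it took about 28 s.

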